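Touch off on the yellow zero setter

TASK

Touch off the robot's fingertips on the yellow zero setter: from above, press its steel plunger gently about half-way down, without driving it to its stop, keep it there for about a second, then lift clear so that it springs back up. Nothing is to be gripped, lifted or pushed out of its place; do not touch the blue and red setters, and leave everything else on the bench where it is.

Things in the scene. Friction and masses are not known exactly. Their poses are not given: they have to be found in the camera images.
- setter_yellow: zero setter with a yellow body (the one to touch): a loose upright cylinder of 0.5 to 0.8 kg standing on the bench, 54 mm across at its steel foot, 48 mm above it, 50 mm high, with a 4 mm dark collar on top (29 mm across, top at 54 mm) and a small dial in its side. Origin: centre of its underside; z up; the dial looks along its -x. Out of the collar stands a round bright steel plunger
- button_yellow (a point): centre of the flat top of the yellow setter's steel plunger (24 mm across); it stands 70 mm above the bench when up and goes down with the plunger
- plunger_yellow (a joint): how far the yellow setter's plunger is pressed down, in m: 0 up, 0.012 at its stop. A spring brings it back; pressing takes about 1.3 N to begin, 5 N half-way, 8 N just before the stop
- setter_blue: zero setter with a blue body (to be left alone): a loose upright cylinder of 0.5 to 0.8 kg standing on the bench, 54 mm across at its steel foot, 48 mm above it, 50 mm high, with a 4 mm dark collar on top (29 mm across, top at 54 mm) and a small dial in its side. Origin: centre of its underside; z up; the dial looks along its -x. Out of the collar stands a round bright steel plunger
- button_blue (a point): centre of the flat top of the blue setter's steel plunger (24 mm across); it stands 70 mm above the bench when up and goes down with the plunger
- plunger_blue (a joint): how far the blue setter's plunger is pressed down, in m: 0 up, 0.012 at its stop. A spring brings it back; pressing takes about 1.3 N to begin, 5 N half-way, 8 N just before the stop
- setter_red: zero setter with a red body (to be left alone): a loose upright cylinder of 0.5 to 0.8 kg standing on the bench, 54 mm across at its steel foot, 48 mm above it, 50 mm high, with a 4 mm dark collar on top (29 mm across, top at 54 mm) and a small dial in its side. Origin: centre of its underside; z up; the dial looks along its -x. Out of the collar stands a round bright steel plunger
- button_red (a point): centre of the flat top of the red setter's steel plunger (24 mm across); it stands 70 mm above the bench when up and goes down with the plunger
- plunger_red (a joint): how far the red setter's plunger is pressed down, in m: 0 up, 0.012 at its stop. A spring brings it back; pressing takes about 1.3 N to begin, 5 N half-way, 8 N just before the stop
- test_weight: bright metal 100 g weight with a knob, 22 mm across, 37 mm high; loose bystander on the bench, to be left alone. Origin: centre of its underside
- shim_olive: olive-green setting block, 18x34x9 mm; loose bystander on the bench, to be left alone. Origin: centre of its underside
- ring_gauge: pale metal ring, 48 mm across, 14 mm high; loose bystander on the bench, to be left alone. Origin: centre of its underside
- solvent_bottle: white squeeze bottle with a red spout, 46 mm across, 130 mm high; loose bystander on the bench, to be left alone. Origin: centre of its underside
- parts_tin: dark green closed tin, 71x123x30 mm; loose bystander on the bench, to be left alone. Origin: centre of its underside
- eraser: blue and white eraser, 20x42x12 mm; loose bystander on the bench, to be left alone. Origin: centre of its underside
Not all that is in view belongs to the job. Of the things like the setter_yellow, leave any that is purple; of the rest the larger one is meant.

How it is judged:
By the outcome, as a careful person would: the job done as asked, in the order asked, and still so for the second after the job is handed in, with the robot touching nothing.
It also fails if it takes over 34 s, if anything falls off the work surface, if the arm or the gripper's body presses on something with over 40 N, if the wrist force passes 120 N, or if a joint passes its speed limit or range.

ROBOT

A 6-joint arm with a two-finger parallel gripper is mounted at the origin on a cart in front of the work surface, level with it; the furniture and walls round the work are solid. World frame = base frame: x ahead of the robot, y to its left, z up, the work surface at z = 0. Lengths are in mm, angles in rad, forces in N, time in s.
With the tool pointing down it reaches from about 350 to 775 mm from the base axis. Payload 7.3 kg.
Tool frame: the origin (TCP) lies at the very end of the fingers, on their centre line; the grasp point (between the pads) lies 19 mm behind it; z points along the fingers, y is the line along which they close (so a half turn about z gives the same grasp; the last joint's range is limited). The gripper opens to 92 mm and grips with 3 to 60 N. Pads are 19 mm wide; open, the fingers measure 130 mm over their backs; the gripper's body (75 mm by 190 mm) begins 47 mm behind the grasp point.
Start: joints at [1.002, 0.342, 1.524, -0, 1.275, -0.146], TCP at [215.404, 478.796, 226.741] pointing down, gripper open.
Joint ranges: [-2.53, 2.53], [-0.77, 2.02], [0.04, 2.7], [-1, 4.14], [0.28, 2.66], [-3.11, 3.11]. Speed limits (rad/s): [2.57, 2.57, 3.14, 3.14, 3.14, 3.14].

INTERFACE

Orientations are given as [roll, pitch, yaw] about the fixed x, y, z axes, in that order (R = Rz(yaw) Ry(pitch) Rx(roll)).
In Python, from plant import bot gives the robot as it stands.
- The arm moves only by the tool jog_arm, never from a script. Its argument "targets" is a list of rows, each an object with "xyz": the shift along the tool's x, y, z as a fraction of full scale, a list of three; "spin": the turn about the tool's z as a fraction of full scale. In form: [{"xyz": [x, y, z], "spin": spin}, ...]. A call has exactly 10 rows; each row shifts and turns the commanded pose from where the row before left it, along the tool's axes as they then stand; what a row does not reach is not made up. Full scale, the value 1, is 80 mm for a shift and 0.1 rad for a turn. A row lasts 1/8 s, in which the tool goes at most 62.5 mm and 10.7 degrees, less where a joint would pass 70% of its speed; a pose out of reach is approached as far as the arm can. A call with a number of a shift or a turn outside -1 to 1 is refused whole. A call with a gripper value outside its range is refused whole. "gripper" is the opening in per cent of the stroke, from 0 (shut) to 100 (fully open), set as the call begins (left out, the last holds). The fingers move at their own pace and stop on an object; the grip force is fixed at half the most. Time passes only in rows, so rows that do not move let the fingers close, or fill a call up. It gives the time, the measured TCP pose, the force, the opening and the grip force at its end, in the units of the state.
- bot.get_obs(): the state, without advancing time (a new reading comes with each control period).
- bot.capture(name): name is "scene" or "side" or "wrist"; returns the picture (400x640x3 uint8, blue, green, red); there is no depth.
- bot.get_calibration(name): a dict with "vfov" (degrees; the focal length in pixels is half the picture's height over the tangent of half this angle, whatever the lens; pixels are square), "cx", "cy" (the principal point, pixels), "eye" and "rotation" of the camera in the world. Camera axes: x right, y down, z forward; pixel columns grow to the right and rows downward; lengths in mm; the calibration is good to about 2 mm. A picture is of the moment at which its call begins: read the wrist's pose just before it. get_calibration takes no time and is no camera call; for the wrist camera it gives the pose at the moment of the call.
- bot.close_job(): hands the job in; it is judged then, once.
The state is a dict: "time": time; "joint_positions": joint angles; "dq": joint speeds; "tau": joint torques, N m; "tool_pos": TCP position; "tcp_rot": TCP orientation; "contact_force": force on the tool from outside, world axes, zero at the start; "moment": the same for the moment, N m; "grip_width": finger opening in mm; "finger_force": force on a finger pad.
Only numpy, scipy, OpenCV 4.12 (cv2) and the standard library are available. Lean on these libraries where they do the work, as an engineer would, in place of code of your own. Each camera call takes 0.05 s, during which the arm holds its last target. There are 200 camera calls.

## Working session

There is one attempt and no reset: what is moved stays moved. The work goes in short steps, Python scripts to look and compute and a tool call to move; the robot and the scene stay as the last step left them, time stands still between calls to the robot, and variables do not carry over. Pictures are saved under pics/ and viewed, at most 10 in all, crops included, and the job is handed in when it is done.

Besides the shell and the picture viewer there is one more tool, called after "Request:" as name([rows], argument=value, ...), one row to a line, values as JSON. jog_arm: Moves the arm, as the interface text tells. Shift numbers are shares of 80 mm and turn numbers shares of 0.1 rad, none past 1 either way. Its arguments: {"type":"object","properties":{"targets":{"type":"array","items":{"type":"object","properties":{"xyz":{"type":"array","items":{"type":"number"}},"spin":{"type":"number"}}}},"gripper":{"type":"number"}},"required":["targets"]}

```bash
mkdir -p pics; ls
python3 - <<'E'
from plant import bot
import cv2,numpy as np
o=bot.get_obs();print(o)
for n in ("scene","side","wrist"):
    im=bot.capture(n);cv2.imwrite(f"pics/{n}0.png",im);print(n,bot.get_calibration(n))
E
```

```text
pics
{'time': 0.0, 'joint_positions': array([ 1.00200110e+00,  3.42724323e-01,  1.52502775e+00, -2.03905876e-05,
        1.27539903e+00, -1.45974188e-01]), 'dq': array([-9.77718776e-04,  3.92559246e-04,  3.22692149e-04,  1.99574569e-04,
        7.46079020e-05, -6.97558675e-04]), 'tau': array([-1.43392241e-03, -4.31238091e+01, -2.44223768e+01,  7.16203311e-02,
        5.58321574e-02, -1.08265901e-04]), 'tool_pos': array([215.17359811, 478.42575926, 226.04039203]), 'tcp_rot': array([-3.14004795e+00, -2.07395071e-04,  2.71877741e+00]), 'contact_force': array([-0.21231923,  0.04570472,  0.14990711]), 'moment': array([-0.02529378, -0.02380717,  0.00408013]), 'finger_force': 0.0, 'grip_width': 91.75940318413446}
scene {'vfov': 56.68315688777938, 'cx': 325.40823870586513, 'cy': 204.60281856584416, 'eye': array([-152.6738585 , -321.21425899,  561.0481753 ]), 'rotation': array([-2.14110433,  0.02408766, -1.06722218])}
side {'vfov': 52.01805512352575, 'cx': 325.46190799720694, 'cy': 194.63520025649413, 'eye': array([ 276.53697163, 1088.03906343,  704.95074241]), 'rotation': array([-2.10580699, -0.02084565, -2.9046236 ])}
wrist {'vfov': 64.78612773231075, 'cx': 317.8531543031627, 'cy': 196.59701678082982, 'eye': array([144.72762746, 510.21046788, 383.92138087]), 'rotation': array([2.85364965e+00, 1.70719551e-03, 1.14684179e+00])}
```

View pics/scene0.png

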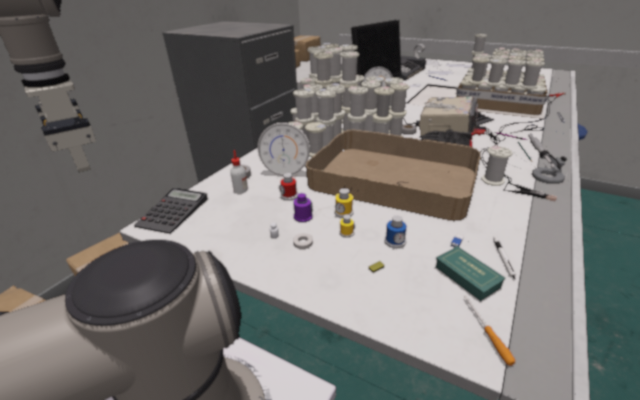

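View pics/side0.png

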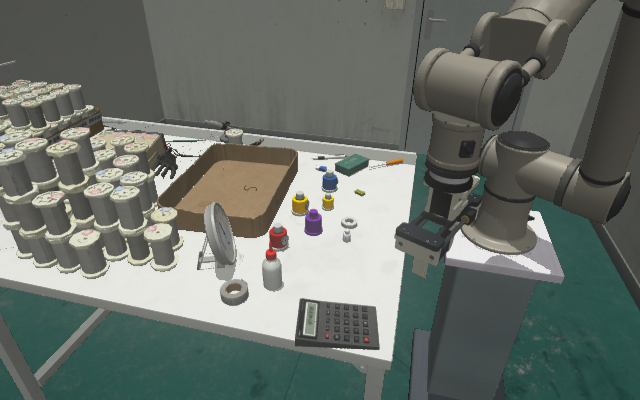

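The scene view shows the large yellow setter at about (344,203), with a smaller yellow one at (347,226), purple at (303,208), blue at (396,232) and red at (288,187). In the side view the large yellow one is at (300,203), with the box wall just behind it.

```bash
cat > h.py <<'E'
import numpy as np,cv2
from scipy.spatial.transform import Rotation as R
def ray(c,u,v):
    f=200/np.tan(np.radians(c["vfov"]/2))
    d=R.from_euler("xyz",c["rotation"]).as_matrix()@np.array([(u-c["cx"])/f,(v-c["cy"])/f,1])
    return np.array(c["eye"]),d
def onz(c,u,v,z):
    e,d=ray(c,u,v);return e+d*(z-e[2])/d[2]
def proj(c,p):
    f=200/np.tan(np.radians(c["vfov"]/2))
    q=R.from_euler("xyz",c["rotation"]).as_matrix().T@(np.array(p)-c["eye"])
    return q[0]/q[2]*f+c["cx"],q[1]/q[2]*f+c["cy"]
def blobs(im,lo,hi,amin=40):
    m=cv2.inRange(cv2.cvtColor(im,cv2.COLOR_BGR2HSV),lo,hi)
    n,l,s,c=cv2.connectedComponentsWithStats(m)
    return [(s[i].tolist(),c[i].round(1).tolist()) for i in range(1,n) if s[i][4]>=amin]
E
python3 - <<'E'
from plant import bot
from h import *
C={"yellow":((20,120,80),(32,255,255)),"red":((0,150,60),(6,255,255)),"blue":((105,120,50),(122,255,255)),"purple":((128,120,50),(150,255,255))}
for n in ("scene","side"):
    im=cv2.imread(f"pics/{n}0.png");c=bot.get_calibration(n)
    for k,(a,b) in C.items():
        for s,m in blobs(im,a,b): print(n,k,s,m,onz(c,*m,28).round(0))
    print(n,"tcp",proj(c,bot.get_obs()["tool_pos"]))
a=cv2.imread("pics/scene0.png")[160:260,250:440];b=cv2.imread("pics/side0.png")[150:260,250:440]
cv2.imwrite("pics/crop.png",np.hstack([cv2.resize(a,(399,420),interpolation=2),cv2.resize(b,(399,420),interpolation=2)]))
E
```

```text
scene yellow [336, 193, 18, 21, 181] [345.3, 202.2] [604.  49.  28.]
scene yellow [341, 219, 12, 16, 145] [346.4, 227.3] [503.  -4.  28.]
scene yellow [370, 263, 13, 8, 58] [376.0, 266.5] [ 406. -120.   28.]
scene red [232, 151, 7, 14, 58] [235.0, 159.3] [679. 496.  28.]
scene red [281, 180, 14, 16, 151] [288.9, 187.9] [600. 228.  28.]
scene blue [387, 222, 19, 22, 169] [393.6, 231.6] [ 538. -111.   28.]
scene purple [295, 194, 16, 27, 341] [302.2, 208.6] [525. 136.  28.]
scene tcp (np.float64(81.85367776758892), np.float64(162.02913665253212))
side yellow [292, 195, 15, 18, 196] [298.8, 204.6] [597.  55.  28.]
side yellow [323, 196, 11, 13, 103] [327.5, 202.4] [514.  19.  28.]
side red [270, 228, 16, 9, 69] [277.1, 233.0] [612. 214.  28.]
side red [266, 241, 10, 15, 55] [270.2, 251.0] [603. 294.  28.]
side purple [306, 214, 15, 8, 51] [312.7, 218.0] [536. 116.  28.]
side tcp (np.float64(431.6719128380263), np.float64(261.1474115356139))
```

View pics/wrist0.png

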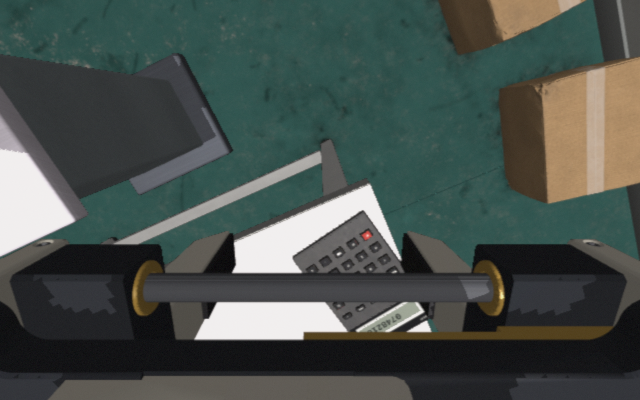

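The wrist view shows only the calculator and the floor for now. The target is at about (600, 52). I'll close the fingers and travel to above it at the current height.

Request:
jog_arm([
  {"xyz": [-0.4, -0.18, 0], "spin": 0},
  {"xyz": [-0.7, -0.3, 0], "spin": 0},
  {"xyz": [-0.7, -0.3, 0], "spin": 0},
  {"xyz": [-0.7, -0.3, 0], "spin": 0},
  {"xyz": [-0.7, -0.3, 0], "spin": 0},
  {"xyz": [-0.7, -0.3, 0], "spin": 0},
  {"xyz": [-0.7, -0.3, 0], "spin": 0},
  {"xyz": [-0.7, -0.3, 0], "spin": 0},
  {"xyz": [-0.7, -0.3, 0], "spin": 0},
  {"xyz": [-0.5, -0.2, 0], "spin": 0},
], gripper=0)

```text
time: 1.4
tool_pos: [599.6, 60.2, 226.2]
tcp_rot: [-3.141, -0.0, 2.717]
contact_force: [0.4, 0.2, 0.5]
grip_width: 1.1
finger_force: 0.0
```

Request:
jog_arm([
  {"xyz": [0, 0, 0], "spin": 0},
  {"xyz": [0, 0, 0], "spin": 0},
  {"xyz": [0, 0, 0], "spin": 0},
  {"xyz": [0, 0, 0], "spin": 0},
  {"xyz": [0, 0, 0], "spin": 0},
  {"xyz": [0, 0, 0], "spin": 0},
  {"xyz": [0, 0, 0], "spin": 0},
  {"xyz": [0, 0, 0], "spin": 0},
  {"xyz": [0, 0, 0], "spin": 0},
  {"xyz": [0, 0, 0], "spin": 0},
])

```text
time: 2.65
tool_pos: [598.4, 62.6, 226.7]
tcp_rot: [3.142, 0.0, 2.719]
contact_force: [0.3, 0.5, -0.1]
grip_width: 0.8
finger_force: 0.0
```

Run:
```python
from plant import bot
from h import *
o=bot.get_obs();c=bot.get_calibration("wrist");im=bot.capture("wrist");cv2.imwrite("pics/wrist1.png",im)
print(o["time"],o["tool_pos"],o["tcp_rot"],o["contact_force"],o["grip_width"],c)
print(proj(c,o["tool_pos"]),proj(c,[600,52,70]))
for s,m in blobs(im,(20,120,80),(32,255,255)): print(s,m,onz(c,*m,40).round(0))
```

```text
2.65 [598.36152675  62.58168489 226.71511879] [3.14151438e+00 2.96371216e-06 2.71873793e+00] [ 0.29257368  0.50739125 -0.08378078] 0.8075958647451306 {'vfov': 64.78612773231075, 'cx': 317.8531543031627, 'cy': 196.59701678082982, 'eye': array([527.76546618,  94.09916913, 384.39857274]), 'rotation': array([2.85351166e+00, 5.02670263e-04, 1.14677107e+00])}
(np.float64(318.57861447622776), np.float64(249.98661776447463)) (np.float64(309.617023270143), np.float64(187.2930594380432))
[111, 86, 18, 30, 445] [119.6, 100.5] [440. -94.  40.]
[222, 114, 35, 33, 599] [240.4, 128.5] [517.   8.  40.]
[285, 154, 43, 47, 939] [307.0, 175.9] [594.  51.  40.]
[308, 265, 5, 50, 119] [310.0, 291.1] [729.  -8.  40.]
[324, 266, 4, 49, 118] [325.8, 291.6] [738.  10.  40.]
```

View pics/wrist1.png

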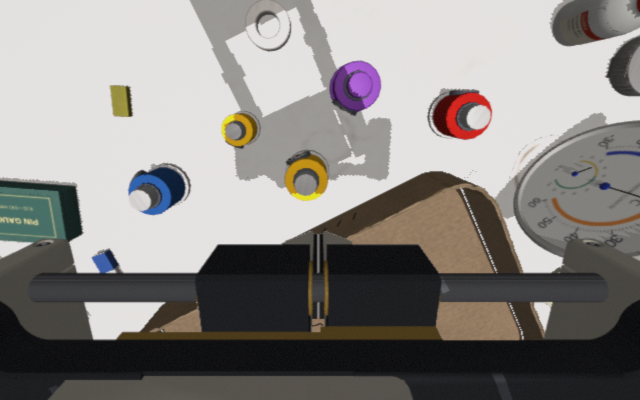

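The wrist view shows the target's grey plunger top at about (306,182) inside its yellow ring, with small yellow at (238,130), purple at (357,86), red at (470,117) and the dial clock at right from column 514. I'll measure the plunger top precisely and check clearance to the clock and the box.

Run:
```python
from plant import bot
from h import *
c=bot.get_calibration("wrist");im=cv2.imread("pics/wrist1.png")
x0,y0=275,145;cr=im[y0:y0+65,x0:x0+65];hsv=cv2.cvtColor(cr,cv2.COLOR_BGR2HSV)
m=((hsv[...,1]<60)&(hsv[...,2]>90)&(hsv[...,2]<190)).astype(np.uint8)*255
m=cv2.morphologyEx(m,cv2.MORPH_OPEN,np.ones((3,3)))
n,l,s,ce=cv2.connectedComponentsWithStats(m)
for i in range(1,n):
    if s[i][4]>30: print(s[i],ce[i]+[x0,y0])
g=cv2.resize(cr,(390,390),interpolation=0);gm=cv2.cvtColor(cv2.resize(m,(390,390),interpolation=0),cv2.COLOR_GRAY2BGR)
cv2.imwrite("pics/c1.png",np.hstack([g,gm]))
print(onz(c,306,182,70))
cs,cd=bot.get_calibration("scene"),bot.get_calibration("side")
def tri(p,q):
    (a,d),(b,e)=ray(cs,*p),ray(cd,*q);t=np.linalg.lstsq(np.c_[d,-e],b-a,rcond=None)[0];return ((a+t[0]*d)+(b+t[1]*e))/2,np.linalg.norm(a+t[0]*d-b-t[1]*e)
print("clock top",tri((283,122),(212,203)))
print("box near-left corner top",tri((348,134),(205,230)))
print("box x-near corner",onz(cs,310,178,0),onz(cs,312,165,50))
```

```text
[   0    0   65   43 1345] [306.1464684  158.81561338]
[ 19  29  23  21 378] [305.25661376 184.01322751]
[593.37340956  50.97114022  70.        ]
clock top (array([733.51842534, 323.83028298, 168.6908606 ]), np.float64(5.85233176525638))
box near-left corner top (array([862.2076661 , 200.77842495,  47.18714882]), np.float64(117.32302884019646))
box x-near corner [721.74987864 231.64555338   0.        ] [718.15091193 219.63217547  50.        ]
```

View pics/c1.png

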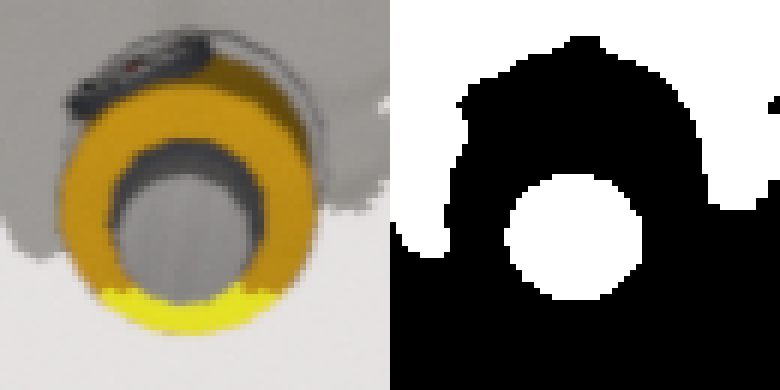

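The crop shows the plunger top as a clean disc at (305.3, 184.0), 23 px across, which fits 24 mm. The clock and the box are well clear. Next I'll work out the shift.

Run:
```python
from plant import bot
from h import *
o=bot.get_obs();c=bot.get_calibration("wrist")
p=onz(c,305.3,184,70);d=p-o["tool_pos"];print(p,o["tool_pos"],R.from_euler("xyz",o["tcp_rot"]).as_matrix().T@d/80)
```

```text
[594.9962759   49.42419689  70.        ] [598.36981211  62.58980109 226.70020281] [-0.0291449  -0.16756634  1.9587356 ]
```

Request:
jog_arm([
  {"xyz": [-0.03, -0.17, 0], "spin": 0},
  {"xyz": [0, 0, 0.2], "spin": 0},
  {"xyz": [0, 0, 0.4], "spin": 0},
  {"xyz": [0, 0, 0.4], "spin": 0},
  {"xyz": [0, 0, 0.3], "spin": 0},
  {"xyz": [0, 0, 0.2], "spin": 0},
  {"xyz": [0, 0, 0.1], "spin": 0},
  {"xyz": [0, 0, 0], "spin": 0},
  {"xyz": [0, 0, 0], "spin": 0},
  {"xyz": [0, 0, 0], "spin": 0},
])

```text
time: 3.95
tool_pos: [595.5, 49.2, 99.6]
tcp_rot: [3.141, 0.001, 2.719]
contact_force: [-0.9, 0.7, 0.4]
grip_width: 0.3
finger_force: 0.0
```

Run:
```python
from plant import bot
from h import *
o=bot.get_obs();c=bot.get_calibration("wrist");im=bot.capture("wrist")
print(o["time"],o["tool_pos"],o["contact_force"])
q=proj(c,[595,49.4,70]);t=proj(c,o["tool_pos"]);print(q,t)
x0,y0=int(q[0])-50,int(q[1])-50;cr=im[y0:y0+100,x0:x0+100]
cv2.imwrite("pics/w2.png",cv2.resize(cr,(400,400),interpolation=0));print(x0,y0)
s=cv2.resize(bot.capture("side")[150:250,250:400],(399,266),interpolation=2);cv2.imwrite("pics/s2.png",s)
```

```text
3.95 [595.45165585  49.23576994  99.5646793 ] [-0.92269506  0.69919972  0.38061657]
(np.float64(318.4155015533107), np.float64(228.58722919076502)) (np.float64(318.5780971807715), np.float64(250.00087426731253))
268 178
```

View pics/w2.png

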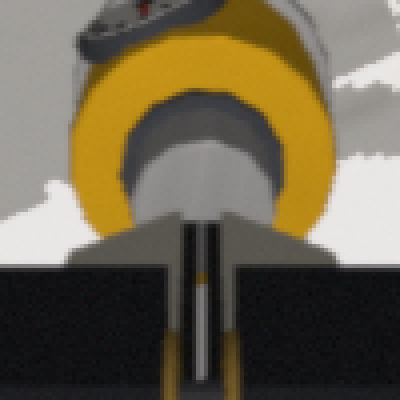

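The close crop shows the plunger centre at about (319, 231) against the 229 predicted, roughly 1.5 mm off. I'll correct that and come down to just above the plunger.

Request:
jog_arm([
  {"xyz": [-0.02, 0, 0.1], "spin": 0},
  {"xyz": [0, 0, 0.1], "spin": 0},
  {"xyz": [0, 0, 0.06], "spin": 0},
  {"xyz": [0, 0, 0.04], "spin": 0},
  {"xyz": [0, 0, 0], "spin": 0},
  {"xyz": [0, 0, 0], "spin": 0},
  {"xyz": [0, 0, 0], "spin": 0},
  {"xyz": [0, 0, 0], "spin": 0},
  {"xyz": [0, 0, 0], "spin": 0},
  {"xyz": [0, 0, 0], "spin": 0},
])

```text
time: 5.3
tool_pos: [596.4, 48.6, 74.7]
tcp_rot: [3.141, 0.0, 2.719]
contact_force: [-0.5, 0.5, 0.3]
grip_width: 0.7
finger_force: 0.0
```

Request:
jog_arm([
  {"xyz": [0, 0, 0.02], "spin": 0},
  {"xyz": [0, 0, 0.02], "spin": 0},
  {"xyz": [0, 0, 0.02], "spin": 0},
  {"xyz": [0, 0, 0.02], "spin": 0},
  {"xyz": [0, 0, 0.02], "spin": 0},
  {"xyz": [0, 0, 0.01], "spin": 0},
  {"xyz": [0, 0, 0], "spin": 0},
  {"xyz": [0, 0, 0], "spin": 0},
  {"xyz": [0, 0, 0], "spin": 0},
  {"xyz": [0, 0, 0], "spin": 0},
])

```text
time: 6.55
tool_pos: [596.4, 48.6, 66.0]
tcp_rot: [3.142, 0.0, 2.719]
contact_force: [-2.2, -1.1, 3.3]
grip_width: 0.3
finger_force: 1.7
```

Request:
jog_arm([
  {"xyz": [0, 0, 0.015], "spin": 0},
  {"xyz": [0, 0, 0.01], "spin": 0},
  {"xyz": [0, 0, 0], "spin": 0},
  {"xyz": [0, 0, 0], "spin": 0},
  {"xyz": [0, 0, 0], "spin": 0},
  {"xyz": [0, 0, 0], "spin": 0},
  {"xyz": [0, 0, 0], "spin": 0},
  {"xyz": [0, 0, 0], "spin": 0},
  {"xyz": [0, 0, 0], "spin": 0},
  {"xyz": [0, 0, 0], "spin": 0},
])

```text
time: 7.8
tool_pos: [596.4, 48.6, 63.9]
tcp_rot: [3.141, -0.0, 2.719]
contact_force: [-1.7, -0.2, 5.4]
grip_width: 0.6
finger_force: 2.3
```

Run:
```python
from plant import bot
import numpy as np
for i in range(4):
    bot.capture("side");o=bot.get_obs();print(o["time"],o["tool_pos"].round(2),o["contact_force"].round(2))
```

```text
7.85 [596.45  48.56  63.92] [-2.41 -0.39  4.16]
7.9 [596.44  48.59  63.91] [-1.77  0.17  4.11]
7.95 [596.42  48.59  63.92] [-1.46  0.48  4.87]
8.0 [596.43  48.58  63.95] [-1.34  0.75  4.4 ]
```

The plunger is half-way down (z 63.9, about 5 N) and has been held for roughly 1.2 s. Now I'll lift straight up.

Request:
jog_arm([
  {"xyz": [0, 0, -0.03], "spin": 0},
  {"xyz": [0, 0, -0.05], "spin": 0},
  {"xyz": [0, 0, -0.1], "spin": 0},
  {"xyz": [0, 0, -0.3], "spin": 0},
  {"xyz": [0, 0, -0.4], "spin": 0},
  {"xyz": [0, 0, -0.4], "spin": 0},
  {"xyz": [0, 0, -0.4], "spin": 0},
  {"xyz": [0, 0, -0.3], "spin": 0},
  {"xyz": [0, 0, 0], "spin": 0},
  {"xyz": [0, 0, 0], "spin": 0},
])

```text
time: 9.25
tool_pos: [595.9, 48.6, 221.2]
tcp_rot: [-3.141, -0.002, 2.719]
contact_force: [-0.3, -0.7, -0.3]
grip_width: 0.2
finger_force: 0.0
```

Run:
```python
from plant import bot
from h import *
o=bot.get_obs();c=bot.get_calibration("wrist");im=bot.capture("wrist");cv2.imwrite("pics/w3.png",im)
print(o["time"],o["tool_pos"],o["contact_force"],proj(c,[595.5,49,70]))
for s,m in blobs(im,(20,120,80),(32,255,255),300): print(s,m,onz(c,*m,40).round(0))
```

```text
9.25 [595.90911507  48.59583992 221.19019228] [-0.25537395 -0.73736203 -0.34551134] (np.float64(318.61297959993084), np.float64(182.79500760721766))
[120, 83, 18, 31, 463] [128.7, 97.5] [440. -95.  40.]
[233, 111, 35, 33, 605] [251.2, 126.2] [517.   7.  40.]
[298, 153, 43, 47, 941] [319.0, 174.5] [594.  50.  40.]
```

View pics/w3.png

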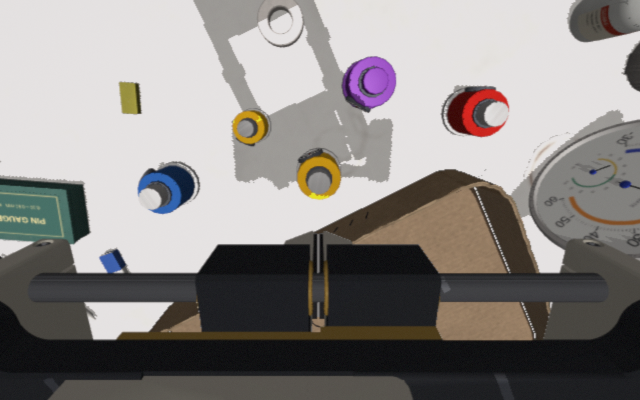

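The wrist view shows the yellow setter still in place at (319,175), with its plunger back up at about (319,182), where a raised plunger should appear. Nothing else has moved and the arm is clear, so I'm handing in.

```bash
python3 -c "
from plant import bot
print(bot.close_job())"
```

```text
the job is handed in; nothing more can be done
None
```

The larger yellow setter's plunger was pressed about 6 mm (about half-way, 4–5 N), held for a little over a second and released; it sprang back up, nothing else was touched, and the job was handed in at about 9.3 s.

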